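# Clear the offcut from the drilling nest and load the blank

## Robot

A 6-joint arm with a two-finger parallel gripper is mounted at the origin on the work surface. World frame = base frame: x ahead of the robot, y to its left, z up, the work surface at z = 0. Lengths are in mm, angles in rad, forces in N, time in s.
With the tool pointing down it reaches from about 350 to 725 mm from the base axis. Payload 6 kg.
Tool frame: the origin (TCP) lies at the very end of the fingers, on their centre line; the grasp point (between the pads) lies 19 mm behind it (arm.pinch_z is the distance from the TCP to the grasp point, in mm); z points along the fingers, x is the direction in which the jaws open and shut, and the axes are right-handed (so a half turn about z gives the same grasp; the last joint's range is limited). The gripper opens to 85 mm and grips with 20 to 120 N. Pads are 22 mm wide; open, the fingers measure 114 mm over their backs; the gripper's body (76 mm by 85 mm) begins 54 mm behind the grasp point. The pads swing forward as they close: fully open they stand 13 mm farther back than shut.
Start: joints at [0.334, 0.04, 0.085, 0, -1.615, -0.334], TCP at [599.978, 0.018, 231.261] pointing down, gripper open.
Joint ranges: [-2.56, 2.56], [-1.29, 2.01], [-1.08, 1.49], [-3.29, 1.98], [-2.81, -0.18], [-2.99, 2.99]. Speed limits (rad/s): [2.57, 2.57, 3.01, 3.14, 3.14, 3.14].

## Interface

Orientations are given as a 3x3 rotation matrix whose columns are the frame's x, y, z axes.
In Python, from bench import arm, grab_frame, ticket gives the robot as it stands.
- The arm moves only by the tool carry_out, never from a script. Its argument "commands" is one flat list of numbers, 5 for each row, row after row: the shift along the tool's x, y, z each as a share of 30 cm, from -1 to 1, then the turn about the tool's z as a share of 90 degrees, from -1 to 1, then the opening, from -1 (shut) to 1 (fully open). A call has 1 to 5 rows; each row shifts and turns the pose as measured when the row begins, along the tool's axes as they then stand; what a row does not reach is not made up. A row lasts 1/12 s, in which the tool goes at most 41.7 mm and 7.16 degrees, less where a joint would pass 70% of its speed; a pose out of reach is approached as far as the arm can. A call with a number of a shift or a turn outside -1 to 1 is refused whole. A call with a gripper value outside its range is refused whole. The fingers move at their own pace and stop on an object; "squeeze" is the grip in N (left out, the last holds). Time passes only in rows, so rows that do not move let the fingers close. It gives the time, the measured TCP pose, the force and the opening at its end, in the units of the state.
- arm.get_obs(): the state, without advancing time (a new reading comes with each control period).
- grab_frame(name): name is "scene" or "side" or "wrist"; returns a dict with "pixels" (384x512x3 uint8, blue, green, red), "vfov" (degrees; the focal length in pixels is half the picture's height over the tangent of half this angle, whatever the lens; pixels are square), "cx", "cy" (the principal point, pixels), "camera_from_world" (4x4, takes a point from world to camera coordinates). Camera axes: x right, y down, z forward; pixel columns grow to the right and rows downward; lengths in mm; the calibration is good to about 2 mm. A picture is of the moment at which its call begins. There is no depth.
- ticket.sign_off(): hands the job in, once; it reports no verdict.
The state is a dict: "time_s": time; "qpos": joint angles; "joint_velocities": joint speeds; "effort": joint torques, N m; "position": TCP position; "ee_rot": TCP orientation; "wrist_force": force on the tool from outside, world axes, zero at the start; "moment": the same for the moment, N m; "width": finger opening in mm.
Only numpy, scipy, OpenCV 4.12 (cv2) and the standard library are available. Lean on these libraries where they do the work, as an engineer would, in place of code of your own. Each camera call takes 0.05 s, during which the arm holds its last target.

## Task

A rusty channel offcut was left lying in the blue-bordered drilling nest. First take it out and drop it in the translucent scrap box, then lay the undrilled aluminium bar (not the one with three holes) flat inside the nest's border, lengthwise along it. Set the bar down, do not drop it.

Things in the scene. Friction and masses are not known exactly. Their poses are not given: they have to be found in the camera images.
- nest: Drilling nest fixed on the table: light slate-blue plate 130 mm (its x) by 180 mm (its y), its floor 6 mm above the table, with a blue border 10 mm wide all round that stands 6 mm above that floor (12 mm above the table). Inside the border: 110 mm (x) by 160 mm (y). Origin: centre of the underside, at table height; z up, y along its length. It may be turned up to about 15 degrees.
- offcut: Rusty brown steel channel offcut, the obstacle: 40 mm wide (its x), 70 mm long (its y), 30 mm high, flanges and web 6 mm thick, 0.15 to 0.3 kg. It lies in the nest, open side down, web on top, turned up to about 30 degrees from the nest. Origin: centre of the underside (z up out of the web). Can be gripped across its 40 mm width from above, fingertips clear of the nest's border.
- scrap_box: Translucent whitish plastic open-topped scrap box, fixed on the table to the robot's left: outside 160 mm (its x) by 200 mm (its y) by 80 mm high, walls and floor 4 mm. Origin: centre of the underside, at table height; z up. An orange bottle 130 mm tall stands 40 mm or more behind it (farther from the robot).
- blank: The undrilled aluminium bar: plain silver block 46 mm wide (its x), 120 mm long (its y), 32 mm high, 0.35 to 0.6 kg, both ends and faces alike. It lies flat on the table to the robot's right. Origin: centre of the underside, z up. Beside it, nearer to or farther from the robot, lies a finished bar of the same size with three 25 mm holes through its top: not that one. Their places may be swapped; there are at least 35 mm between them.
Not all that is in view belongs to the job. There is more than one size of the nest; the job needs the largest.

How it is judged:
By the outcome, as a careful person would: the job done as asked, in the order asked, and still so for the second after the job is handed in, with the robot touching nothing.
It also fails if it takes over 54 s, if anything falls off the work surface, if the arm or the gripper's body presses on something with over 40 N, if the wrist force passes 120 N, or if a joint passes its speed limit or range.

## Working session

There is one attempt and no reset: what is moved stays moved. The work goes in short steps, Python scripts to look and compute and a tool call to move; the robot and the scene stay as the last step left them, time stands still between calls to the robot, and variables do not carry over. Pictures are saved under pics/ and viewed, and the job is handed in when it is done.

Besides the shell and the picture viewer there is one more tool, called after "Emit:" as name(argument=value, ...), one argument or row to a line, values as JSON. carry_out: Moves the arm, as the interface text tells. Its arguments: {"type":"object","properties":{"commands":{"type":"array","items":{"type":"number","minimum":-1,"maximum":1}},"squeeze":{"type":"number"}},"required":["commands"]}

```bash
ls; mkdir -p pics; cat > h.py <<'E'
import numpy as np, cv2, pickle
from bench import arm, grab_frame, ticket
def snap(name,fn):
    f=grab_frame(name); cv2.imwrite(f'pics/{fn}.png',f['pixels']); pickle.dump(f,open(f'pics/{fn}.pkl','wb')); return f
def load(fn): return pickle.load(open(f'pics/{fn}.pkl','rb'))
def K(f):
    h=f['pixels'].shape[0]; fl=h/2/np.tan(np.radians(f['vfov'])/2)
    return fl
def ray(f,u,v):
    fl=K(f); d=np.array([(u-f['cx'])/fl,(v-f['cy'])/fl,1.]); M=np.array(f['camera_from_world']); R=M[:3,:3]
    return -R.T@M[:3,3], R.T@d
def onz(f,u,v,z):
    o,d=ray(f,u,v); return o+d*(z-o[2])/d[2]
def proj(f,P):
    M=np.array(f['camera_from_world']); c=M[:3,:3]@np.asarray(P,float)+M[:3,3]; fl=K(f)
    return np.array([f['cx']+fl*c[0]/c[2],f['cy']+fl*c[1]/c[2]])
def tri(a,b):
    (o1,d1),(o2,d2)=a,b
    A=np.stack([d1,-d2],1); s=np.linalg.lstsq(A,o2-o1,rcond=None)[0]
    p,q=o1+s[0]*d1,o2+s[1]*d2
    return (p+q)/2, np.linalg.norm(p-q)
E
python3 - <<'E'
from h import *
for n in ['scene','side','wrist']:
    f=snap(n,n+'0'); print(n,f['vfov'],f['cx'],f['cy'],np.round(f['camera_from_world'],3).tolist())
o=arm.get_obs(); print({k:np.round(v,3).tolist() for k,v in o.items()}, arm.pinch_z)
E
```

```text
pics
scene 46.23958209605175 260.423610674627 186.4802340534572 [[-0.209, 0.978, -0.019, 107.952], [0.732, 0.143, -0.666, -405.655], [-0.649, -0.153, -0.745, 1489.706], [0.0, 0.0, 0.0, 1.0]]
side 51.402001770604876 260.6732574441751 193.27751818652857 [[0.995, -0.099, -0.019, -592.894], [-0.082, -0.68, -0.729, 83.638], [0.059, 0.727, -0.684, 819.65], [0.0, 0.0, 0.0, 1.0]]
wrist 69.3361900618059 259.62457546943983 192.15027140473188 [[-1.0, -0.002, 0.002, 598.117], [-0.001, 0.955, 0.297, -37.506], [-0.003, 0.297, -0.955, 380.13], [0.0, 0.0, 0.0, 1.0]]
{'time_s': 0.15, 'qpos': [0.334, 0.041, 0.084, -0.0, -1.615, -0.334], 'joint_velocities': [-0.0, -0.001, 0.004, 0.002, -0.002, -0.001], 'effort': [-0.002, -36.861, 34.769, 6.936, -0.004, -0.0], 'position': [599.772, 0.056, 230.507], 'ee_rot': [[-1.0, 0.0, -0.001], [0.0, 1.0, -0.0], [0.001, -0.0, -1.0]], 'wrist_force': [0.359, -0.515, -0.516], 'moment': [-0.02, -0.056, 0.034], 'width': 85.688} 18.700000000000003
```

View pics/scene0.png

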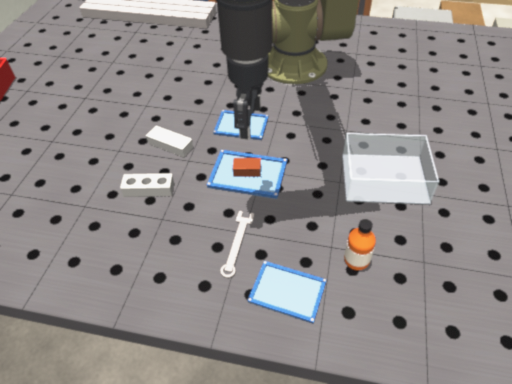

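View pics/side0.png

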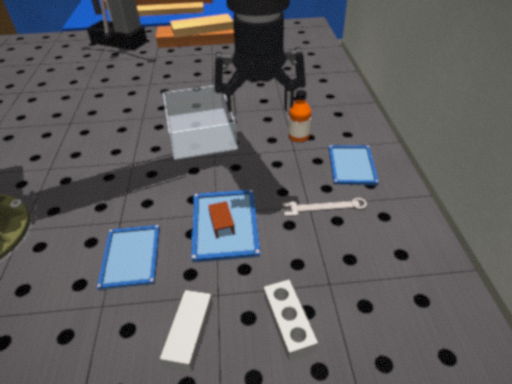

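View pics/wrist0.png

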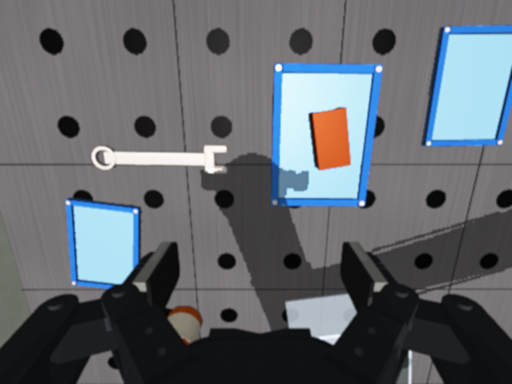

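The pictures show three blue-bordered plates. In the side view they are at about (225,223) with the offcut, (130,256), and (353,164). The bars are at about (187,327), plain, and (290,315), with three holes. Next I'll make enlarged crops for corner picking and to confirm which is which.

```bash
python3 - <<'E'
from h import *
def crop(fn,x0,y0,x1,y1,s):
    im=load(fn)['pixels'][y0:y1,x0:x1]; im=cv2.resize(im,None,fx=s,fy=s,interpolation=cv2.INTER_CUBIC)
    for x in range((x0+9)//10*10,x1,10):
        cv2.putText(im,str(x),((x-x0)*s,8),0,.3,(0,255,255),1); cv2.line(im,((x-x0)*s+s//2,10),((x-x0)*s+s//2,14),(0,255,255),1)
    for y in range((y0+9)//10*10,y1,10):
        cv2.putText(im,str(y),(0,(y-y0)*s+3),0,.3,(0,255,255),1); cv2.line(im,(22,(y-y0)*s+s//2),(26,(y-y0)*s+s//2),(0,255,255),1)
    return im
a=crop('side0',150,180,330,370,3); cv2.imwrite('pics/c_side.png',a)
b=crop('scene0',110,105,300,205,4); cv2.imwrite('pics/c_scene.png',b)
# blue border corners
for n in ['scene0','side0','wrist0']:
    f=load(n); hsv=cv2.cvtColor(f['pixels'],cv2.COLOR_BGR2HSV)
    m=cv2.inRange(hsv,(100,130,90),(125,255,255)); m=cv2.morphologyEx(m,cv2.MORPH_CLOSE,np.ones((3,3)))
    for c in cv2.findContours(m,cv2.RETR_EXTERNAL,cv2.CHAIN_APPROX_NONE)[0]:
        if cv2.contourArea(c)<500: continue
        q=cv2.approxPolyDP(cv2.convexHull(c),6,True)[:,0]
        P=np.array([onz(f,u,v,12)[:2] for u,v in q])
        print(n,q.tolist(),np.round(P).tolist(),'sides',np.round(np.linalg.norm(P-np.roll(P,-1,0),axis=1)))
E
```

```text
side0 [[158, 228], [154, 277], [100, 288], [108, 234]] [[384.0, -39.0], [387.0, -159.0], [294.0, -171.0], [285.0, -44.0]] sides [119.  94. 128.  99.]
side0 [[252, 193], [258, 254], [194, 260], [193, 197]] [[581.0, 41.0], [578.0, -128.0], [458.0, -128.0], [452.0, 44.0]] sides [169. 120. 172. 129.]
side0 [[346, 0], [341, 37], [284, 17], [290, 0]] [[1105.0, 1249.0], [982.0, 848.0], [801.0, 1084.0], [858.0, 1289.0]] sides [419. 297. 213. 250.]
side0 [[233, 12], [139, 21], [226, 0]] [[595.0, 1176.0], [205.0, 1131.0], [571.0, 1336.0]] sides [393. 420. 162.]
side0 [[102, 19], [83, 29], [20, 33], [4, 0], [92, 0]] [[46.0, 1178.0], [-9.0, 1077.0], [-252.0, 1072.0], [-467.0, 1504.0], [-47.0, 1436.0]] sides [116. 243. 483. 425. 275.]
wrist0 [[67, 199], [138, 208], [138, 263], [110, 288], [71, 280]] [[862.0, 46.0], [766.0, 59.0], [777.0, 146.0], [826.0, 189.0], [882.0, 175.0]] sides [ 96.  87.  65.  58. 130.]
wrist0 [[275, 63], [377, 65], [365, 204], [271, 204]] [[580.0, -125.0], [458.0, -123.0], [453.0, 53.0], [582.0, 53.0]] sides [122. 176. 130. 178.]
wrist0 [[511, 25], [511, 108], [502, 139], [424, 145], [443, 27]] [[310.0, -165.0], [285.0, -74.0], [286.0, -36.0], [385.0, -28.0], [388.0, -163.0]] sides [ 94.  38.  99. 135.  78.]
```

View pics/c_side.png

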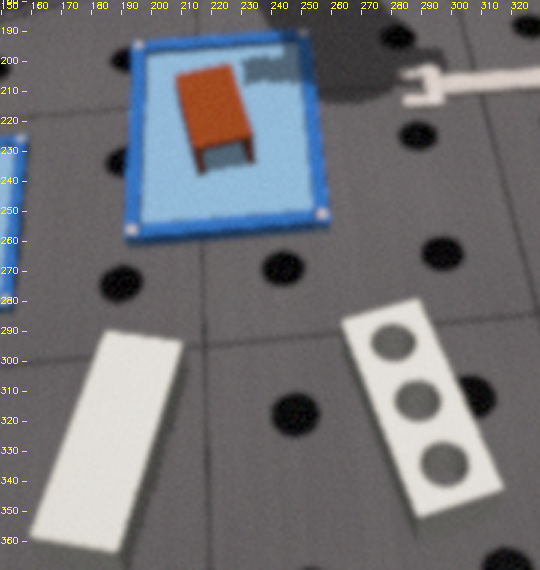

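View pics/c_scene.png

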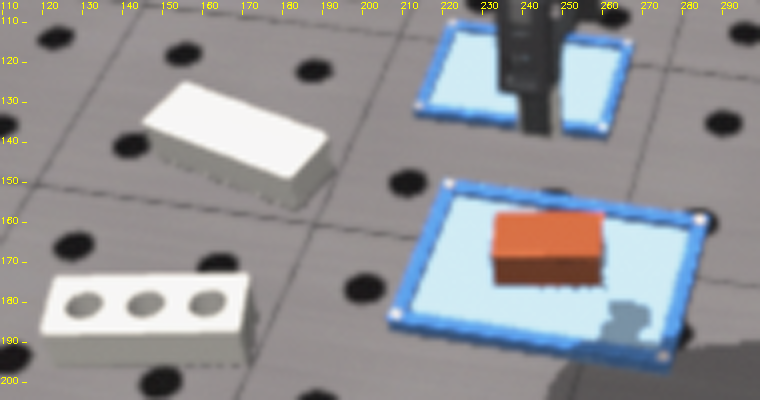

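The middle plate measures about 130x178 mm and the other two about 98x130 mm, so the middle one, holding the offcut, is the job's nest. The blank is the plain bar at side (187,327) / scene (168,138). The bar at side (290,315) has three holes, so it is not the one. Next step is triangulation.

```bash
python3 - <<'E'
from h import *
from scipy.optimize import least_squares
fs=load('scene0'); fd=load('side0'); fw=load('wrist0')
def show(n,S,D,W=None):
    Ps=[]
    for i,(s,d) in enumerate(zip(S,D)):
        p,e=tri(ray(fs,*s),ray(fd,*d)); Ps.append(p)
        print(n,np.round(p,1),'gap',round(e,1), 'wristproj',np.round(proj(fw,p),1), W[i] if W else '')
    Ps=np.array(Ps); print('  mean',Ps.mean(0).round(1),'sides',np.linalg.norm(Ps-np.roll(Ps,-1,0),axis=1).round(1))
    return Ps
def fit(n,S,D,W,wx,wy,zfix=None):
    loc=np.array([[-wx,wy],[wx,wy],[wx,-wy],[-wx,-wy]])/2
    def pts(q):
        c,s=np.cos(q[2]),np.sin(q[2]); return np.c_[loc@np.array([[c,s],[-s,c]])+q[:2],np.full(4,q[3] if zfix is None else zfix)]
    def r(q):
        P=pts(q); out=[]
        for f,O in ((fs,S),(fd,D),(fw,W)):
            if O is None: continue
            for p,o in zip(P,O): out.append(proj(f,p)-o)
        return np.concatenate(out)
    q=least_squares(r,[500,-50,0,20],loss='soft_l1').x
    if zfix is not None:q[3]=zfix
    print(n,'FIT xy',q[:2].round(1),'yaw deg',np.degrees(q[2]).round(2),'ztop',q[3].round(1),'res',r(q).round(1).tolist())
# order: (-x,+y),(+x,+y),(+x,-y),(-x,-y)
S=[(191.6,139.1),(182.4,149.6),(145.6,135.6),(156.1,125.4)];D=[(185.2,290.2),(210.8,293.8),(188.5,364.2),(160.2,359.2)]
show('blank',S,D); fit('blank',S,D,None,46,120)
S=[(261.1,157.9),(260.6,168.4),(232.6,169.1),(233.6,157.9)];D=[(208.5,204.5),(227.2,201.5),(233.8,224.5),(214.8,228.2)];W=[(351,166),(319,171),(311,113),(345,107)]
show('off',S,D,W);fit('off',S,D,W,40,70)
S=[(286.8,158.3),(277.8,195),(206.8,184.8),(222,149.8)];D=[(194,193.8),(251.5,190.1),(259.5,253.8),(191,258.8)];W=[(367,207),(271,206),(272,63),(382,65)]
show('nest',S,D,W);fit('nest',S,D,W,130,180);fit('nest12',S,D,W,130,180,12)
E
```

```text
blank [ 446.9 -203.9   28.9] gap 0.7 wristproj [404.4 -21.8] 
blank [ 490.1 -215.5   28.3] gap 0.8 wristproj [364.2 -34.8] 
blank [ 456.6 -331.9   28.6] gap 0.5 wristproj [ 415.5 -187.7] 
blank [ 413.3 -319.    29.1] gap 3.4 wristproj [ 460.2 -169.1] 
  mean [ 451.7 -267.6   28.7] sides [ 44.7 121.1  45.1 119.8]
blank FIT xy [ 451.8 -267.8] yaw deg 2863.94 ztop 28.5 res [0.1, 0.1, -0.5, 0.1, -0.1, 0.3, -0.4, 0.6, -0.4, -0.1, 0.1, 0.3, 0.4, -0.2, -0.9, -0.5]
off [487.2  -4.6  33.5] gap 2.3 wristproj [348.8 166.1] (351, 166)
off [525.    1.4  33.1] gap 4.7 wristproj [318.1 170.7] (319, 171)
off [537.1 -66.3  32.2] gap 0.1 wristproj [311.4 114.5] (311, 113)
off [499.9 -73.2  34.1] gap 0.2 wristproj [343.8 108.5] (345, 107)
  mean [512.3 -35.7  33.2] sides [38.3 68.8 37.9 69.8]
off FIT xy [511.6 -36.4] yaw deg 10.6 ztop 33.6 res [-0.5, -0.2, -0.4, 0.6, -0.4, -0.3, -0.3, -0.3, -1.2, 0.0, -1.0, -1.0, 0.3, -0.2, -0.8, 0.7, -0.7, -0.7, -0.7, 0.0, 0.1, 0.9, 0.1, 0.4]
nest [453.   56.7  10.4] gap 2.3 wristproj [364. 206.] (367, 207)
nest [580.2  56.3   7.8] gap 2.5 wristproj [272.4 205.1] (271, 206)
nest [ 580.8 -124.1    7.9] gap 1.6 wristproj [274.2  64.1] (272, 63)
nest [ 450.9 -120.4    7.3] gap 2.1 wristproj [381.4  67.7] (382, 65)
  mean [516.2 -32.9   8.4] sides [127.2 180.4 130.  177.1]
nest FIT xy [516.8 -33.4] yaw deg -0.09 ztop 9.8 res [-0.2, 0.2, -0.4, 0.4, -0.2, -0.0, -1.4, -0.3, -0.8, -0.1, 0.3, -1.2, 0.1, -1.2, -0.2, -0.0, -2.4, -1.1, 0.2, -0.3, 1.5, 1.4, -0.1, -0.2]
nest12 FIT xy [517.4 -33.6] yaw deg -0.04 ztop 12.0 res [-0.3, -0.2, -0.5, -0.0, -0.4, -0.4, -1.7, -0.7, -0.7, -0.8, 0.5, -1.8, 0.4, -1.9, -0.1, -0.6, -2.2, -0.7, -0.1, 0.1, 1.1, 0.9, 0.2, -0.7]
```

```bash
python3 - <<'E'
from h import *
def crop(fn,x0,y0,x1,y1,s):
    im=load(fn)['pixels'][y0:y1,x0:x1]; im=cv2.resize(im,None,fx=s,fy=s,interpolation=cv2.INTER_CUBIC)
    for x in range((x0+9)//10*10,x1,10):
        cv2.putText(im,str(x),((x-x0)*s,8),0,.3,(0,0,255),1)
    for y in range((y0+9)//10*10,y1,10):
        cv2.putText(im,str(y),(0,(y-y0)*s+3),0,.3,(0,0,255),1)
    return im
a=crop('scene0',335,120,445,280,3); b=crop('side0',150,75,330,170,3)
h=max(a.shape[0],b.shape[0]); pad=lambda i:cv2.copyMakeBorder(i,0,h-i.shape[0],0,0,0)
o=np.hstack([pad(a),pad(b)]);print(o.shape);o=o[:, :900];cv2.imwrite('pics/c_box.png',cv2.resize(o,None,fx=.9,fy=.9))
E
```

```text
(480, 870, 3)
```

View pics/c_box.png

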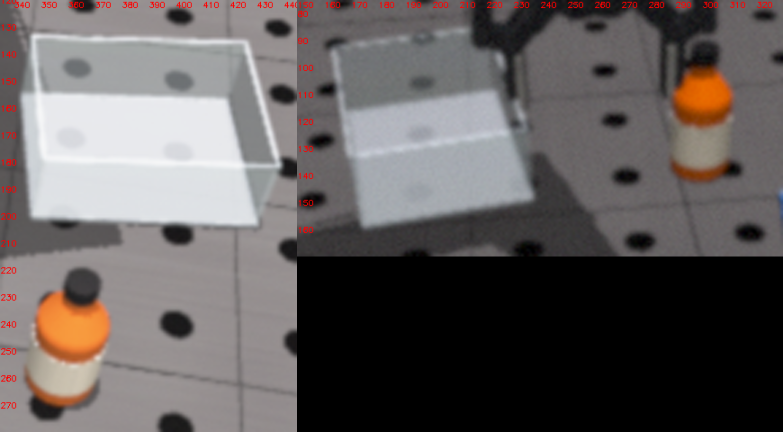

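Emit:
carry_out(
  commands=[0.1,-0.04,0,-0.04,1,0.1,-0.04,0,-0.04,1,0.1,-0.04,0,-0.04,1,0,0,0.05,0,0.5,0,0,0,0,0.5],
  squeeze=50,
)

```text
time_s: 0.57
position: [508.5, -42.4, 209.7]
ee_rot: [[-0.98, -0.197, -0.011], [-0.197, 0.98, -0.002], [0.011, 0.0, -1.0]]
wrist_force: [0.5, 0.6, -1.9]
width: 64.9
```

```bash
python3 - <<'E'
from h import *
fs=load('scene0'); fd=load('side0')
for s,d in (((346.9,133),(169.3,133.1)),((426.5,135.2),(163.7,93.1)),((349.8,178.9),(235.2,123.1))):
    p,e=tri(ray(fs,*s),ray(fd,*d)); print(p.round(1),round(e,1))
print([onz(fs,u,v,80).round(0).tolist() for u,v in ((346.9,133),(426.5,135.2),(439.1,181.5),(349.8,178.9))])
f=snap('wrist','w1'); o=arm.get_obs(); print(o['position'],o['width'],o['ee_rot'].round(3) if hasattr(o['ee_rot'],'round') else o['ee_rot'])
im=cv2.resize(f['pixels'],None,fx=1.5,fy=1.5,interpolation=cv2.INTER_CUBIC); cv2.imwrite('pics/w1b.png',im)
hsv=cv2.cvtColor(f['pixels'],cv2.COLOR_BGR2HSV)
m=cv2.inRange(hsv,(0,120,60),(15,255,255))
for c in cv2.findContours(m,0,2)[0]:
    if cv2.contourArea(c)>300: print(cv2.boundingRect(c),cv2.approxPolyDP(cv2.convexHull(c),4,True)[:,0].tolist())
E
```

```text
[401.2 200.7  77.3] 2.0
[372.4 396.6  76.4] 3.9
[557.9 220.9  77.7] 0.0
[[403.0, 201.0, 80.0], [374.0, 397.0, 80.0], [529.0, 420.0, 80.0], [560.0, 221.0, 80.0]]
[509.36007641 -42.75228463 212.34984836] 64.0920876199802 [[-0.98  -0.197 -0.008]
 [-0.197  0.98  -0.003]
 [ 0.008 -0.001 -1.   ]]
(237, 146, 34, 59) [[240, 146], [270, 148], [268, 204], [238, 203]]
```

View pics/w1b.png

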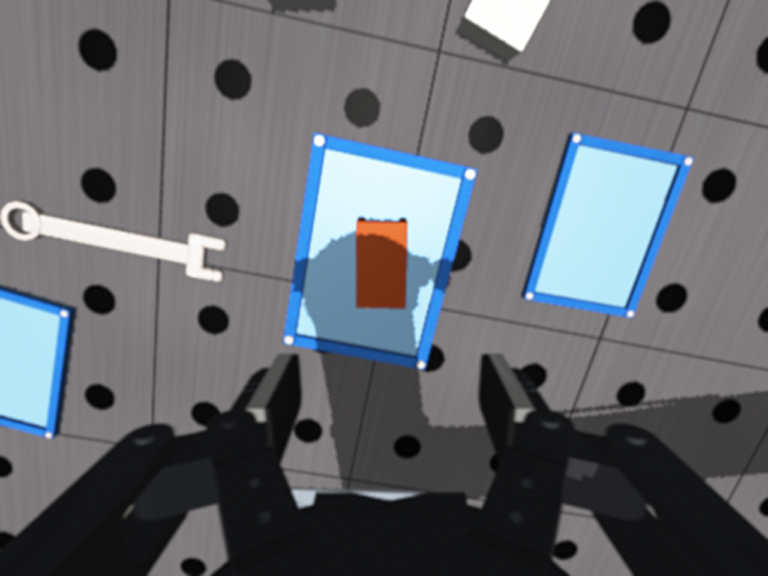

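```bash
python3 - <<'E'
from h import *
f=load('w1')
c=[]
for u,v in [(238,148.5),(270.5,148.5),(270,204.5),(237.5,204.5)]:
    p=onz(f,u,v,36); c.append(p); print('off',p.round(1))
c=np.array(c);print(c.mean(0).round(1))
# nest pins inc: at 1.5x coords
for u,v in [(319,140),(470,174),(421,366),(289,341)]:
    print('pin',onz(f,(u+.5)/1.5-.5,(v+.5)/1.5-.5,13).round(1))
C,_=ray(f,0,0);print('cam',C.round(1))
# bar corner
E
```

```text
off [535.4 -67.   36. ]
off [499.2 -74.3  36. ]
off [485.6  -8.   36. ]
off [ 5.241e+02 -4.000e-01  3.600e+01]
[511.1 -37.4  36. ]
pin [ 576.1 -120.1   13. ]
pin [ 456.1 -118.8   13. ]
pin [456.8  52.6  13. ]
pin [577.   51.2  13. ]
cam [ 524.2 -116.6  352.1]
```

The wrist view puts the offcut at (511,-37), yaw 11.4°, which agrees with the scene and side fit (512,-36). The nest centre is (516.5,-34) with yaw about 0. Descending.

Emit:
carry_out(
  commands=[-0.009,0.0175,0.1,0,0.5,0,0,0.11,0,0.5,0,0,0.11,0,0.5,0,0,0.11,0,0.5,0,0,0.06,0,0.5],
)

```text
time_s: 1.03
position: [517.5, -36.4, 70.4]
ee_rot: [[-0.981, -0.196, 0.009], [-0.196, 0.981, -0.002], [-0.008, -0.004, -1.0]]
wrist_force: [0.1, -0.8, -0.0]
width: 64.3
```

Emit:
carry_out(
  commands=[0.02,0.002,0,0,0.5,0,0,0.04,0,0.5,0,0,0,0,0.5],
)

```text
time_s: 1.28
position: [510.2, -36.8, 54.5]
ee_rot: [[-0.981, -0.195, 0.001], [-0.195, 0.981, -0.004], [-0.0, -0.004, -1.0]]
wrist_force: [0.0, 0.2, -0.6]
width: 64.4
```

Emit:
carry_out(
  commands=[0,0,0.07,0,0.5,0,0,0.05,0,0.5,0,0,0,0,0.5],
)

```text
time_s: 1.53
position: [514.4, -36.2, 23.2]
ee_rot: [[-0.981, -0.196, 0.01], [-0.196, 0.981, -0.004], [-0.009, -0.005, -1.0]]
wrist_force: [-0.8, -0.1, -0.1]
width: 64.0
```

```bash
python3 - <<'E'
from h import *
f=snap('wrist','w2');o=arm.get_obs();print(o['position'],o['wrist_force'],o['width'])
f=snap('side','s2');cv2.imwrite('pics/s2c.png',cv2.resize(f['pixels'][150:280,150:300],None,fx=4,fy=4,interpolation=2))
E
```

```text
[515.0959382  -36.18638186  24.75935493] [-0.54301121  0.16431692  0.72474593] 63.853759766304584
```

View pics/w2.png

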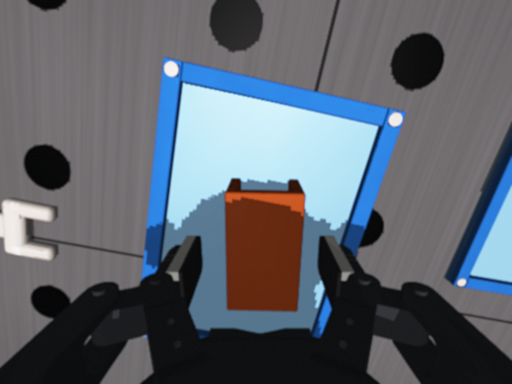

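View pics/s2c.png

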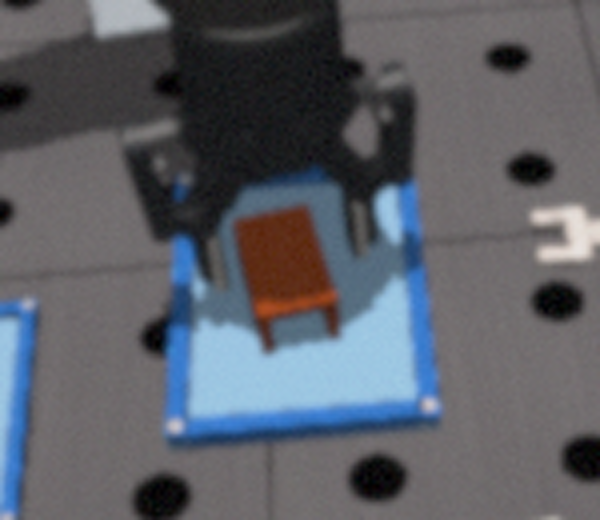

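The fingers straddle the offcut, which spans x 226–303 in the wrist view. The clearance is nearly even and the border is clear. Going down about 12 mm more, then closing.

Emit:
carry_out(
  commands=[0.012,0,0.025,0,0.5,0.003,0,0.017,0,0.5,0,0,0,0,0.5],
)

```text
time_s: 1.88
position: [513.7, -36.6, 16.6]
ee_rot: [[-0.98, -0.197, 0.02], [-0.197, 0.98, -0.003], [-0.019, -0.007, -1.0]]
wrist_force: [0.3, -0.2, 0.4]
width: 64.0
```

Emit:
carry_out(
  commands=[0.007,0,0.018,0,0.5,0,0,0,0,-1,0,0,0,0,-1,0,0,0,0,-1,0,0,0,0,-1],
  squeeze=50,
)

```text
time_s: 2.3
position: [512.5, -37.0, 12.3]
ee_rot: [[-0.98, -0.197, 0.023], [-0.197, 0.98, -0.002], [-0.022, -0.007, -1.0]]
wrist_force: [0.2, -0.0, -1.9]
width: 39.0
```

Emit:
carry_out(
  commands=[0,0,0,0,-1,0,0,-0.06,0,-1,0,0,-0.1,0,-1,0,0,-0.1,0,-1,0,0,-0.1,0,-1],
)

```text
time_s: 2.72
position: [503.2, -37.3, 111.8]
ee_rot: [[-0.981, -0.195, 0.0], [-0.195, 0.981, -0.004], [0.001, -0.004, -1.0]]
wrist_force: [0.4, 0.3, -1.9]
width: 39.4
```

```bash
python3 - <<'E'
from h import *
f=snap('wrist','w3');o=arm.get_obs();print(o['position'],o['ee_rot'],o['wrist_force'],o['width'])
E
```

```text
[506.33291858 -37.58980253 119.55532255] [[-0.98058737 -0.19580612  0.0104098 ]
 [-0.19585663  0.98062411 -0.00406705]
 [-0.00941175 -0.00602692 -0.99993755]] [ 3.13560564 -1.66028145  5.8131793 ] 39.01575035993775
```

View pics/w3.png

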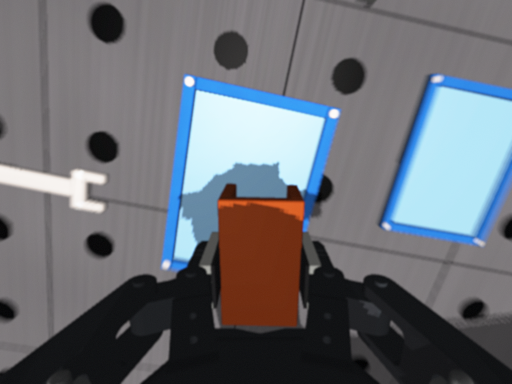

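The offcut is held between the pads (around 260,262) and the nest is empty. Raising, then over to the box centre at about (467,310).

Emit:
carry_out(
  commands=[0,0,-0.08,0,-1,0,0.05,-0.08,0,-1,-0.01,0.1,0,0,-1,-0.01,0.12,0,0,-1,-0.01,0.12,0,0,-1],
)

```text
time_s: 3.18
position: [491.9, 78.1, 170.4]
ee_rot: [[-0.983, -0.186, 0.012], [-0.186, 0.983, -0.002], [-0.011, -0.004, -1.0]]
wrist_force: [1.5, 1.0, -2.4]
width: 39.0
```

Emit:
carry_out(
  commands=[-0.01,0.12,0,0,-1,-0.01,0.12,0,0,-1,-0.01,0.12,0,0,-1,-0.01,0.12,0,0,-1,-0.01,0.12,0,0,-1],
)

```text
time_s: 3.6
position: [469.3, 265.9, 166.9]
ee_rot: [[-0.983, -0.184, 0.008], [-0.184, 0.983, -0.001], [-0.008, -0.003, -1.0]]
wrist_force: [1.2, 0.7, -2.6]
width: 39.2
```

Emit:
carry_out(
  commands=[-0.02,0.08,0,0,-1,-0.008,0.03,0,0,-1,0,0,0,0,-1],
)

```text
time_s: 3.85
position: [468.2, 307.5, 162.7]
ee_rot: [[-0.982, -0.191, 0.003], [-0.191, 0.982, -0.003], [-0.002, -0.004, -1.0]]
wrist_force: [0.4, -1.0, -2.2]
width: 39.3
```

```bash
python3 - <<'E'
from h import *
a=snap('scene','sc4')['pixels'];b=snap('side','sd4')['pixels'];o=arm.get_obs();print(o['position'],o['width'])
cv2.imwrite('pics/4.png',np.hstack([cv2.resize(a[60:290,250:490],None,fx=1.6,fy=1.6),cv2.resize(b[0:230,100:340],None,fx=1.6,fy=1.6)]))
E
```

```text
[468.4748161  305.49644468 162.90678488] 39.24671666095044
```

View pics/4.png

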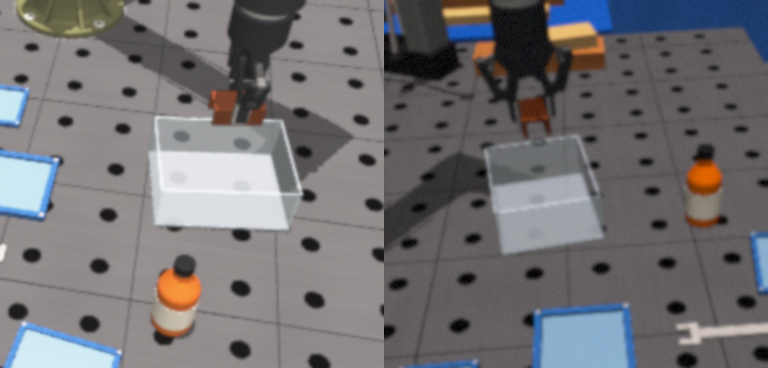

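Emit:
carry_out(
  commands=[0,0.01,0.08,0,-1,0,0,0.1,0,-1,0,0,0.06,0,-1,0,0,0,0,-1],
)

```text
time_s: 4.28
position: [470.1, 304.0, 90.7]
ee_rot: [[-0.983, -0.184, 0.006], [-0.184, 0.983, -0.001], [-0.006, -0.002, -1.0]]
wrist_force: [-0.5, 0.3, -2.4]
width: 39.4
```

```bash
python3 - <<'E'
from h import *
a=snap('scene','sc5')['pixels'];b=snap('side','sd5')['pixels'];o=arm.get_obs();print(o['position'],o['width'])
cv2.imwrite('pics/5.png',np.hstack([cv2.resize(a[90:220,310:460],None,fx=2.6,fy=2.6),cv2.resize(b[50:180,120:270],None,fx=2.6,fy=2.6)]))
E
```

```text
[471.6797656  305.1064174   94.85612247] 39.04982108627228
```

View pics/5.png

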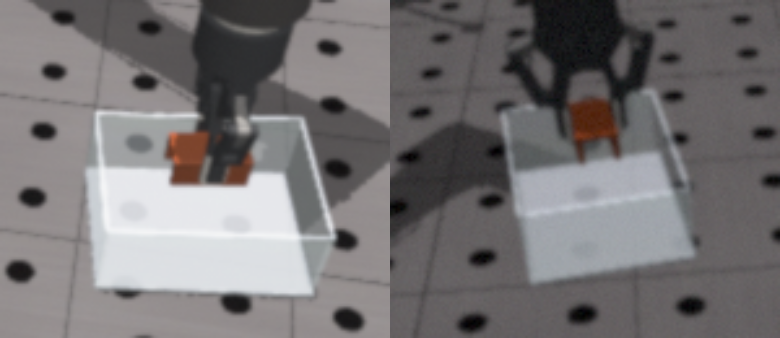

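Centred over the box in both views. Lowering further and releasing.

Emit:
carry_out(
  commands=[0.01,0.01,0.08,0,-1,0,0,0.09,0,-1,0,0,0,0,-1,0,0,0,0,0.5,0,0,0,0,0.5],
)

```text
time_s: 4.8
position: [475.0, 308.7, 56.1]
ee_rot: [[-0.983, -0.182, 0.025], [-0.182, 0.983, 0.012], [-0.027, 0.007, -1.0]]
wrist_force: [0.2, -0.4, -0.6]
width: 61.7
```

Emit:
carry_out(
  commands=[0,0,0,0,0.5,0,0,0,0,0.5,0,0,-0.04,0,0.5,0,0,-0.08,0,0.5,0,0,-0.1,0,0.5],
)

```text
time_s: 5.22
position: [473.9, 307.6, 128.4]
ee_rot: [[-0.983, -0.182, 0.027], [-0.182, 0.983, 0.012], [-0.029, 0.007, -1.0]]
wrist_force: [0.6, 0.4, -0.2]
width: 64.4
```

Emit:
carry_out(
  commands=[0,0,-0.1,0,0.5,0,-0.06,-0.06,0,0.5,0,-0.12,0,0,0.5,0,-0.12,0,0,0.5,0,-0.12,0,0,0.5],
)

```text
time_s: 5.63
position: [498.9, 186.0, 196.8]
ee_rot: [[-0.98, -0.192, 0.047], [-0.191, 0.981, 0.026], [-0.051, 0.016, -0.999]]
wrist_force: [1.1, -0.0, -0.3]
width: 63.9
```

```bash
python3 - <<'E'
from h import *
a=snap('scene','sc6')['pixels'];b=snap('side','sd6')['pixels'];o=arm.get_obs();print(o['position'],o['ee_rot'],o['width'],o['time_s'])
cv2.imwrite('pics/6.png',np.hstack([cv2.resize(a[90:220,310:460],None,fx=2.6,fy=2.6),cv2.resize(b[50:180,120:270],None,fx=2.6,fy=2.6)]))
E
```

```text
[499.63377988 183.26670201 197.24114959] [[-0.98128128 -0.18662585  0.04751685]
 [-0.18559636  0.98230119  0.025266  ]
 [-0.05139115  0.0159741  -0.99855084]] 63.94171874814008 5.7333
```

View pics/6.png

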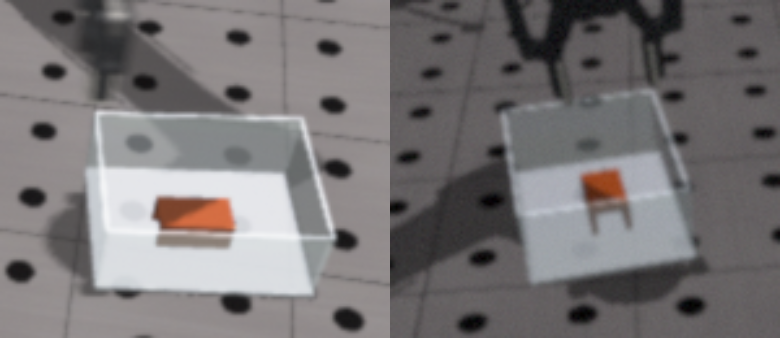

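The offcut lies in the scrap box (left panel about (195,215), right panel (605,200)). The tool tilt has drifted to about 3°, so I'll watch that on the way to the blank.

Emit:
carry_out(
  commands=[0,-0.12,0,0.06,0.6,0,-0.12,0,0.06,0.6,0,-0.12,0,0.06,0.6,0,-0.12,0,0.06,0.6,0,-0.12,0,0.06,0.6],
)

```text
time_s: 6.15
position: [500.1, 3.0, 201.0]
ee_rot: [[-0.956, 0.289, 0.057], [0.291, 0.956, 0.029], [-0.046, 0.045, -0.998]]
wrist_force: [0.9, -0.6, 0.9]
width: 67.9
```

Emit:
carry_out(
  commands=[0.03,-0.12,0,0,0.6,0.03,-0.12,0,0,0.6,0.03,-0.12,0,0,0.6,0,-0.1,0,0,0.6,0,-0.02,0,0,0.6],
)

```text
time_s: 6.57
position: [428.2, -135.4, 202.4]
ee_rot: [[-0.953, 0.297, 0.069], [0.299, 0.954, 0.028], [-0.057, 0.047, -0.997]]
wrist_force: [0.0, 0.5, 0.3]
width: 68.2
```

Emit:
carry_out(
  commands=[0,0,0,0,0.6,0,0,0,0,0.6,0,0,0,0,0.6],
)

```text
time_s: 6.82
position: [428.4, -136.6, 206.7]
ee_rot: [[-0.951, 0.3, 0.075], [0.302, 0.953, 0.027], [-0.063, 0.049, -0.997]]
wrist_force: [0.0, 0.1, -0.3]
width: 68.3
```

Emit:
carry_out(
  commands=[-0.06,-0.06,0,0,0.6,-0.06,-0.06,0,0,0.6,0,-0.06,0,0,0.6,0,-0.06,0,0,0.6,0,0,0,0,0.6],
)

```text
time_s: 7.23
position: [446.2, -212.8, 207.1]
ee_rot: [[-0.955, 0.288, 0.077], [0.29, 0.956, 0.029], [-0.065, 0.05, -0.997]]
wrist_force: [-0.5, 0.2, -1.0]
width: 68.1
```

Emit:
carry_out(
  commands=[0,0,0,0,0.6,0,0,0,0,0.6,0,0,0,0,0.6,0,0,0,0,0.6,0,0,0,0,0.6],
)

```text
time_s: 7.65
position: [448.3, -208.7, 207.1]
ee_rot: [[-0.956, 0.283, 0.076], [0.286, 0.958, 0.03], [-0.064, 0.051, -0.997]]
wrist_force: [0.5, 0.3, 0.4]
width: 68.5
```

Emit:
carry_out(
  commands=[0,-0.02,-0.08,0,0.6,0,-0.02,-0.08,0,0.6,0,-0.02,-0.08,0,0.6],
)

```text
time_s: 7.9
position: [436.5, -225.2, 273.7]
ee_rot: [[-0.958, 0.279, 0.066], [0.281, 0.959, 0.034], [-0.054, 0.051, -0.997]]
wrist_force: [-0.0, -0.7, 1.4]
width: 68.4
```

Emit:
carry_out(
  commands=[0,0,0,0,0.6,0,0,0,0,0.6],
)

```text
time_s: 8.07
position: [437.4, -226.1, 280.0]
ee_rot: [[-0.958, 0.278, 0.074], [0.281, 0.959, 0.031], [-0.062, 0.051, -0.997]]
wrist_force: [-0.3, 1.0, -1.1]
width: 68.3
```

Emit:
carry_out(
  commands=[0,0,0.06,0,0.6,0,0,0.06,0,0.6,0,0,0.06,0,0.6],
)

```text
time_s: 8.32
position: [443.5, -224.5, 229.9]
ee_rot: [[-0.957, 0.277, 0.084], [0.281, 0.959, 0.028], [-0.073, 0.051, -0.996]]
wrist_force: [0.2, 0.3, -0.8]
width: 68.6
```

Emit:
carry_out(
  commands=[0,0,0,0,0.6,0,0,0,0,0.6],
)

```text
time_s: 8.48
position: [442.3, -223.1, 225.3]
ee_rot: [[-0.958, 0.277, 0.078], [0.28, 0.96, 0.031], [-0.066, 0.051, -0.997]]
wrist_force: [0.6, 0.2, 1.3]
width: 68.0
```

Emit:
carry_out(
  commands=[-0.1,-0.02,0,0,0.6,-0.1,-0.02,0,0,0.6,-0.1,-0.02,0,0,0.6,0,0,0,0,0.6,0,0,0,0,0.6],
)

```text
time_s: 8.9
position: [526.8, -266.7, 232.9]
ee_rot: [[-0.959, 0.274, 0.079], [0.277, 0.96, 0.029], [-0.067, 0.05, -0.996]]
wrist_force: [-0.4, -0.8, 0.5]
width: 68.5
```

Emit:
carry_out(
  commands=[0.1,0.02,0,0,0.6,0.1,0.02,0,0,0.6,0.1,0.02,0,0,0.6,0,0,0,0,0.6,0,0,0,0,0.6],
)

```text
time_s: 9.32
position: [441.9, -222.6, 225.4]
ee_rot: [[-0.959, 0.274, 0.072], [0.277, 0.96, 0.029], [-0.061, 0.048, -0.997]]
wrist_force: [-0.5, 0.4, -0.7]
width: 68.4
```

Emit:
carry_out(
  commands=[-0.05,-0.05,0,0,0.6,-0.05,-0.05,0,0,0.6,-0.05,-0.05,0,0,0.6,-0.05,-0.05,0,0,0.6,-0.04,-0.04,0,0,0.6],
)

```text
time_s: 9.73
position: [493.5, -312.8, 234.9]
ee_rot: [[-0.96, 0.268, 0.086], [0.271, 0.962, 0.026], [-0.076, 0.049, -0.996]]
wrist_force: [-0.1, 0.6, 0.1]
width: 68.3
```

Emit:
carry_out(
  commands=[0.12,0.12,0,0,0.6,0.12,0.12,0,0,0.6,0,0,0,0,0.6,0,0,0,0,0.6],
)

```text
time_s: 10.07
position: [451.6, -237.1, 219.5]
ee_rot: [[-0.959, 0.277, 0.056], [0.279, 0.96, 0.031], [-0.045, 0.045, -0.998]]
wrist_force: [-0.4, -0.2, 0.6]
width: 67.9
```

Outward moves at medium speed leave the tilt alone and fast inward moves reduce it, so I'll repeat that a couple of times.

Emit:
carry_out(
  commands=[-0.1,-0.04,0,0,0.6,-0.1,-0.04,0,0,0.6,-0.1,-0.04,0,0,0.6,0,0,0,0,0.6,0,0,0,0,0.6],
)

```text
time_s: 10.48
position: [532.3, -299.9, 224.9]
ee_rot: [[-0.96, 0.274, 0.062], [0.276, 0.961, 0.029], [-0.051, 0.045, -0.998]]
wrist_force: [0.1, -0.2, -0.1]
width: 68.7
```

Emit:
carry_out(
  commands=[0.13,0.05,0,0,0.6,0.13,0.05,0,0,0.6,0,0,0,0,0.6,0,0,0,0,0.6],
)

```text
time_s: 10.82
position: [463.1, -249.0, 211.7]
ee_rot: [[-0.96, 0.277, 0.043], [0.278, 0.96, 0.033], [-0.032, 0.043, -0.999]]
wrist_force: [-0.1, 0.1, 0.2]
width: 68.2
```

Emit:
carry_out(
  commands=[-0.1,-0.04,0,0,0.6,-0.1,-0.04,0,0,0.6,-0.1,-0.04,0,0,0.6,0,0,0,0,0.6,0,0,0,0,0.6],
)

```text
time_s: 11.23
position: [542.4, -311.3, 218.1]
ee_rot: [[-0.96, 0.274, 0.052], [0.276, 0.961, 0.031], [-0.042, 0.044, -0.998]]
wrist_force: [-0.8, -0.3, 0.7]
width: 68.5
```

Emit:
carry_out(
  commands=[0.13,0.05,0,0,0.6,0.13,0.05,0,0,0.6,0,0,0,0,0.6,0,0,0,0,0.6],
)

```text
time_s: 11.57
position: [473.0, -259.8, 205.9]
ee_rot: [[-0.96, 0.277, 0.035], [0.278, 0.96, 0.035], [-0.024, 0.043, -0.999]]
wrist_force: [-0.4, -0.5, 0.7]
width: 68.2
```

```bash
python3 - <<'E'
from h import *
f=snap('wrist','w7');o=arm.get_obs();print(o['position'],o['ee_rot'])
cv2.imwrite('pics/w7b.png',cv2.resize(f['pixels'],None,fx=1.5,fy=1.5,interpolation=2))
E
```

```text
[ 473.21901899 -259.86471393  206.45147383] [[-0.96018463  0.27713886  0.03520696]
 [ 0.27831685  0.95986411  0.03464997]
 [-0.02419104  0.04306906 -0.99877918]]
```

View pics/w7b.png

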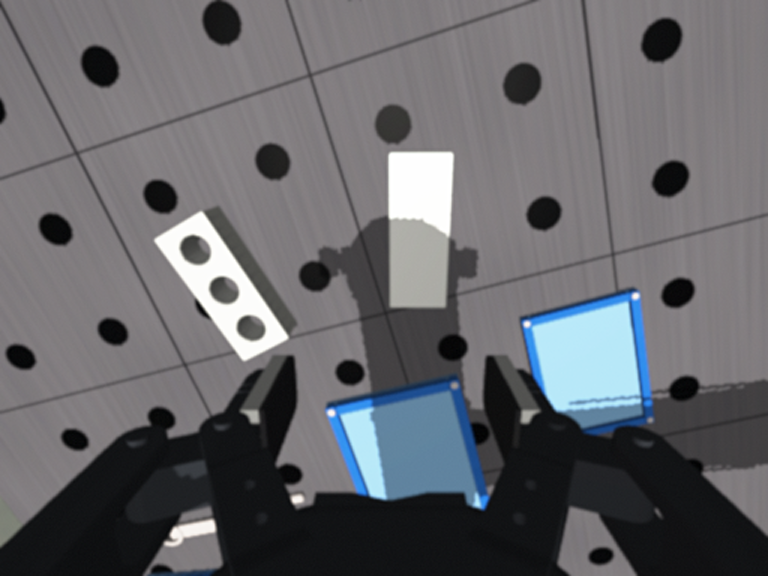

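Plain bar at (420,230) with no holes. The holed bar is at (222,285), so the plain one is confirmed as the blank. Measuring it.

```bash
python3 - <<'E'
from h import *
f=load('w7');fs=load('scene0');fd=load('side0')
c=[]
for u,v in [(388,152),(453.5,152),(446.5,308),(389,307.5)]:
    c.append(onz(f,(u+.5)/1.5-.5,(v+.5)/1.5-.5,32))
c=np.array(c);print(c.round(1).tolist(),c.mean(0).round(1),np.linalg.norm(c-np.roll(c,-1,0),axis=1).round(1))
a=c[3]-c[0];b=c[2]-c[1];print(np.degrees(np.arctan2(-a[0],a[1])),np.degrees(np.arctan2(-b[0],b[1])))
# height by wrist+scene
S=[(191.6,139.1),(182.4,149.6),(145.6,135.6),(156.1,125.4)];D=[(185.2,290.2),(210.8,293.8),(188.5,364.2),(160.2,359.2)]
W=[(446.5,308),(389,307.5),(388,152),(453.5,152)]
for s,d,w in zip(S,D,W):
    r=ray(f,(w[0]+.5)/1.5-.5,(w[1]+.5)/1.5-.5)
    print([ (x[0].round(1).tolist(),round(x[1],1)) for x in (tri(ray(fs,*s),r),tri(ray(fd,*d),r))])
E
```

```text
[[456.7, -331.8, 32.0], [411.8, -318.9, 32.0], [444.5, -203.5, 32.0], [489.2, -216.3, 32.0]] [ 450.6 -267.6   32. ] [ 46.7 120.   46.5 120. ]
-15.743265089418525 -15.797358962334483
[([445.3, -203.1, 28.9], np.float64(2.4)), ([444.8, -197.0, 17.7], np.float64(1.0))]
[([489.8, -215.1, 28.6], np.float64(0.3)), ([490.1, -213.7, 25.2], np.float64(0.1))]
[([456.7, -331.6, 28.9], np.float64(0.2)), ([456.7, -331.8, 28.0], np.float64(0.2))]
[([411.4, -318.6, 29.1], np.float64(0.3)), ([412.2, -318.1, 23.9], np.float64(2.6))]
```

Emit:
carry_out(
  commands=[0.08,-0.07,0,0,0.6,0,0,0.08,0,0.6,0,0,0.09,0,0.6,0,0,0.09,0,0.6,0,0,0.04,0,0.6],
)

```text
time_s: 12.03
position: [452.6, -273.6, 124.3]
ee_rot: [[-0.959, 0.276, 0.057], [0.278, 0.96, 0.028], [-0.047, 0.043, -0.998]]
wrist_force: [-0.1, -0.4, -0.7]
width: 68.2
```

Emit:
carry_out(
  commands=[0,0,0.05,0,0.6,0,0,0,0,0.6,0,0,0,0,0.6],
)

```text
time_s: 12.28
position: [454.2, -274.0, 109.5]
ee_rot: [[-0.959, 0.277, 0.058], [0.278, 0.96, 0.027], [-0.048, 0.042, -0.998]]
wrist_force: [0.8, -0.2, 0.7]
width: 68.4
```

Emit:
carry_out(
  commands=[-0.13,-0.04,-0.01,0,0.6,-0.13,-0.04,-0.01,0,0.6,-0.13,-0.04,0,0,0.6,0,0,0,0,0.6,0,0,0,0,0.6],
)

```text
time_s: 12.7
position: [559.1, -344.8, 121.0]
ee_rot: [[-0.96, 0.275, 0.055], [0.277, 0.961, 0.025], [-0.046, 0.04, -0.998]]
wrist_force: [-1.3, 0.2, 1.3]
width: 68.3
```

Emit:
carry_out(
  commands=[0.13,0.04,0,0,0.6,0.13,0.04,0,0,0.6,0.13,0.04,0,0,0.6,0,0,0,0,0.6,0,0,0,0,0.6],
)

```text
time_s: 13.12
position: [451.6, -275.9, 110.2]
ee_rot: [[-0.96, 0.276, 0.041], [0.278, 0.96, 0.028], [-0.032, 0.038, -0.999]]
wrist_force: [-0.3, 0.6, 0.9]
width: 68.3
```

Emit:
carry_out(
  commands=[-0.13,-0.04,-0.01,0,0.6,-0.13,-0.04,-0.01,0,0.6,-0.13,-0.04,0,0,0.6,0,0,0,0,0.6,0,0,0,0,0.6],
)

```text
time_s: 13.53
position: [555.1, -345.0, 122.7]
ee_rot: [[-0.961, 0.274, 0.046], [0.275, 0.961, 0.025], [-0.038, 0.037, -0.999]]
wrist_force: [-0.3, 0.5, 0.7]
width: 68.5
```

Emit:
carry_out(
  commands=[0.13,0.04,0,0,0.6,0.13,0.04,0,0,0.6,0.13,0.04,0,0,0.6,0,0,0,0,0.6,0,0,0,0,0.6],
)

```text
time_s: 13.95
position: [447.0, -275.9, 111.7]
ee_rot: [[-0.961, 0.275, 0.033], [0.276, 0.961, 0.028], [-0.024, 0.036, -0.999]]
wrist_force: [0.1, -0.2, -0.6]
width: 68.4
```

Emit:
carry_out(
  commands=[-0.13,-0.04,-0.01,0,0.6,-0.13,-0.04,-0.01,0,0.6,-0.13,-0.04,0,0,0.6,0,0,0,0,0.6,0,0,0,0,0.6],
)

```text
time_s: 14.37
position: [550.4, -344.7, 122.1]
ee_rot: [[-0.961, 0.273, 0.038], [0.274, 0.961, 0.027], [-0.029, 0.036, -0.999]]
wrist_force: [-0.6, -0.1, 0.5]
width: 68.1
```

Emit:
carry_out(
  commands=[0.13,0.04,0,0,0.6,0.13,0.04,0,0,0.6,0.13,0.04,0,0,0.6,0,0,0,0,0.6,0,0,0,0,0.6],
)

```text
time_s: 14.78
position: [442.0, -275.5, 111.3]
ee_rot: [[-0.961, 0.274, 0.024], [0.275, 0.961, 0.031], [-0.015, 0.036, -0.999]]
wrist_force: [0.3, 0.5, 0.9]
width: 68.3
```

Emit:
carry_out(
  commands=[-0.13,-0.04,-0.01,0,0.6,-0.13,-0.04,-0.01,0,0.6,-0.13,-0.04,0,0,0.6,0,0,0,0,0.6,0,0,0,0,0.6],
)

```text
time_s: 15.2
position: [545.5, -344.1, 120.2]
ee_rot: [[-0.962, 0.272, 0.029], [0.273, 0.962, 0.03], [-0.02, 0.036, -0.999]]
wrist_force: [0.2, -0.4, 0.4]
width: 68.6
```

Emit:
carry_out(
  commands=[0.13,0.04,0,0,0.6,0.13,0.04,0,0,0.6,0.13,0.04,0,0,0.6,0,0,0,0,0.6,0,0,0,0,0.6],
)

```text
time_s: 15.62
position: [437.0, -275.0, 110.1]
ee_rot: [[-0.962, 0.274, 0.015], [0.274, 0.961, 0.033], [-0.006, 0.036, -0.999]]
wrist_force: [-0.8, 0.3, 0.3]
width: 68.4
```

Emit:
carry_out(
  commands=[-0.03,0.02,0.08,0,0.6,0,0,0.1,0,0.6,0,0,0.04,0,0.6,0,0,0,0,0.6],
)

```text
time_s: 15.95
position: [452.3, -270.2, 51.3]
ee_rot: [[-0.962, 0.273, 0.034], [0.274, 0.961, 0.029], [-0.024, 0.037, -0.999]]
wrist_force: [-0.2, 0.7, 0.0]
width: 68.3
```

Emit:
carry_out(
  commands=[0.014,0,0.07,0,0.6,0,0,0.05,0,0.6,0,0,0,0,0.6],
)

```text
time_s: 16.2
position: [452.6, -269.2, 19.6]
ee_rot: [[-0.961, 0.272, 0.041], [0.273, 0.962, 0.026], [-0.033, 0.036, -0.999]]
wrist_force: [-0.3, 0.9, 0.0]
width: 68.6
```

```bash
python3 - <<'E'
from h import *
f=snap('wrist','w8')['pixels'];g=snap('side','s8')['pixels'];o=arm.get_obs();print(o['position'],o['ee_rot'],o['wrist_force'])
cv2.imwrite('pics/8.png',np.hstack([cv2.resize(f,(480,360)),cv2.resize(g[230:384,130:260],None,fx=2.338,fy=2.338)[:360]]))
E
```

```text
[ 453.68645474 -269.90422084   22.10436056] [[-0.96133706  0.27183999  0.04397817]
 [ 0.27305617  0.96168823  0.02441446]
 [-0.03565646  0.03547903 -0.99873413]] [-0.10250422 -0.11040953  0.35071857]
```

View pics/8.png

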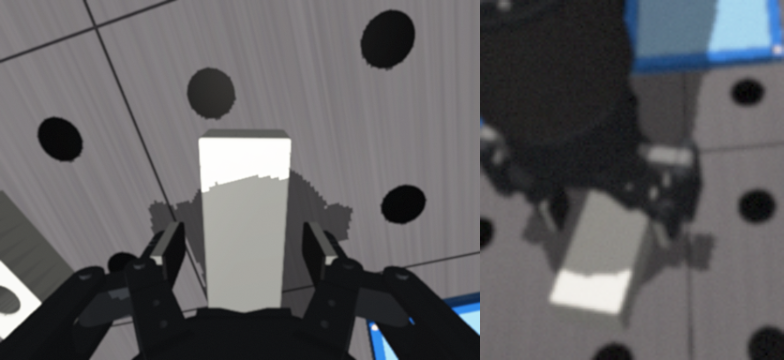

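Emit:
carry_out(
  commands=[0.014,0.005,0.03,0,0.6,0,0,0.03,0,0.6,0,0,0,0,0.6],
)

```text
time_s: 16.55
position: [453.3, -267.7, 7.4]
ee_rot: [[-0.961, 0.272, 0.051], [0.273, 0.962, 0.022], [-0.043, 0.035, -0.998]]
wrist_force: [-0.1, 0.1, -0.0]
width: 68.2
```

Emit:
carry_out(
  commands=[0.008,0,0,0,0.6,0,0,0,0,-1,0,0,0,0,-1,0,0,0,0,-1,0,0,0,0,-1],
  squeeze=70,
)

```text
time_s: 16.97
position: [452.1, -267.4, 9.2]
ee_rot: [[-0.961, 0.271, 0.054], [0.273, 0.962, 0.021], [-0.046, 0.035, -0.998]]
wrist_force: [0.2, -0.6, -2.0]
width: 44.4
```

Emit:
carry_out(
  commands=[0,0,0,0,-1,0,0,-0.04,0,-1,0,0,-0.08,0,-1,0,0,-0.08,0,-1,0,0,-0.05,0,-1],
)

```text
time_s: 17.38
position: [442.2, -266.7, 79.4]
ee_rot: [[-0.961, 0.273, 0.037], [0.274, 0.961, 0.028], [-0.028, 0.037, -0.999]]
wrist_force: [1.1, -0.6, -3.1]
width: 44.5
```

```bash
python3 - <<'E'
from h import *
f=snap('wrist','w9')['pixels'];g=snap('side','s9')['pixels'];o=arm.get_obs();print(o['position'],o['ee_rot'],o['wrist_force'],o['width'])
cv2.imwrite('pics/9.png',np.hstack([cv2.resize(f,(480,360)),cv2.resize(g[200:354,130:260],None,fx=2.338,fy=2.338)[:360]]))
E
```

```text
[ 443.65523853 -267.19808964   80.65563488] [[-0.96118475  0.2727215   0.0417954 ]
 [ 0.27393784  0.96137602  0.02672472]
 [-0.03289269  0.03713673 -0.99876871]] [ 0.62345427 -0.68710607 -3.841721  ] 44.779358910335986
```

View pics/9.png

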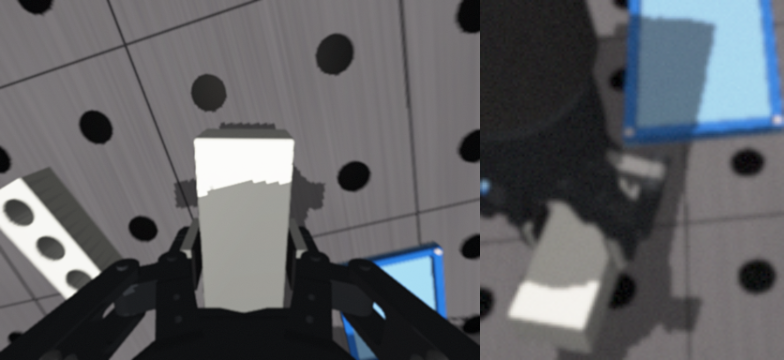

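The blank is held (width 44.8, level in view) and the holed bar is still in place. The nest lies along tool y from here.

Emit:
carry_out(
  commands=[0,0.06,0,0,-1,0,0.1,0,0,-1,0,0.1,0,-0.04,-1,0,0.1,0,-0.04,-1,0,0.1,0,-0.04,-1],
)

```text
time_s: 17.9
position: [472.0, -131.8, 78.7]
ee_rot: [[-0.995, 0.093, 0.032], [0.094, 0.995, 0.03], [-0.029, 0.033, -0.999]]
wrist_force: [-0.1, 1.2, -5.3]
width: 45.0
```

Emit:
carry_out(
  commands=[-0.02,0.1,0,-0.04,-1,-0.02,0.08,0,-0.02,-1,0,0.05,0,0,-1,0,0,0,0,-1],
)

```text
time_s: 18.23
position: [484.3, -55.1, 74.4]
ee_rot: [[-1.0, -0.013, 0.022], [-0.012, 0.999, 0.033], [-0.022, 0.033, -0.999]]
wrist_force: [-0.5, 0.1, -4.4]
width: 44.6
```

Emit:
carry_out(
  commands=[-0.05,0.03,0,0.01,-1,-0.04,0.03,0,0,-1,0,0,0,0,-1,0,0,0,0,-1],
)

```text
time_s: 18.57
position: [508.4, -35.7, 69.6]
ee_rot: [[-1.0, 0.002, 0.012], [0.002, 0.999, 0.033], [-0.012, 0.034, -0.999]]
wrist_force: [-1.0, -0.9, -4.8]
width: 44.7
```

```bash
python3 - <<'E'
from h import *
f=snap('wrist','w10')['pixels'];g=snap('side','s10')['pixels'];s=snap('scene','c10')['pixels'];o=arm.get_obs();print(o['position'],o['ee_rot'],o['wrist_force'],o['width'])
cv2.imwrite('pics/10.png',np.hstack([cv2.resize(f,(480,360)),cv2.resize(g[130:284,160:290],None,fx=2.338,fy=2.338)[:360]]))
E
```

```text
[508.37359933 -36.12082302  70.22844946] [[-0.99990682  0.00250189  0.01341973]
 [ 0.00294923  0.99943709  0.03341869]
 [-0.01332857  0.03345515 -0.99935134]] [-0.07308707 -0.1153323  -4.55200232] 44.42461573772965
```

View pics/10.png

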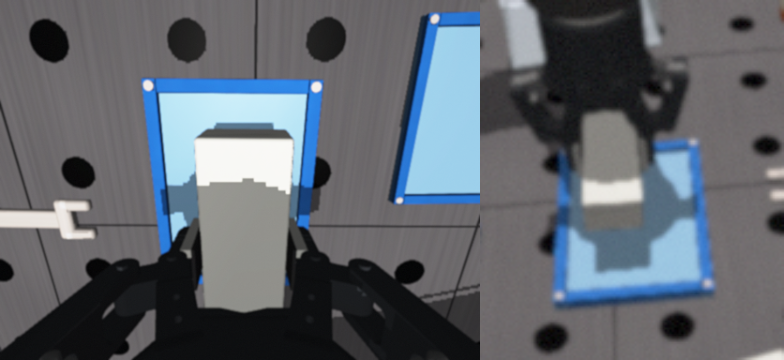

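Emit:
carry_out(
  commands=[-0.017,0.005,0.05,0,-1,0,0,0.06,0,-1,0,0,0.03,0,-1,0,0,0,0,-1],
)

```text
time_s: 19.05
position: [513.9, -35.2, 28.2]
ee_rot: [[-1.0, 0.005, 0.016], [0.005, 0.999, 0.034], [-0.016, 0.034, -0.999]]
wrist_force: [-0.7, -0.1, -4.9]
width: 44.6
```

```bash
python3 - <<'E'
from h import *
f=snap('wrist','w11')['pixels'];g=snap('side','s11')['pixels'];o=arm.get_obs();print(o['position'],o['wrist_force'])
cv2.imwrite('pics/11.png',np.hstack([cv2.resize(f,(480,360)),cv2.resize(g[130:284,160:290],None,fx=2.338,fy=2.338)[:360]]))
E
```

```text
[514.92390524 -35.12843893  30.19244984] [ 0.06055525  0.24276963 -4.76499375]
```

View pics/11.png

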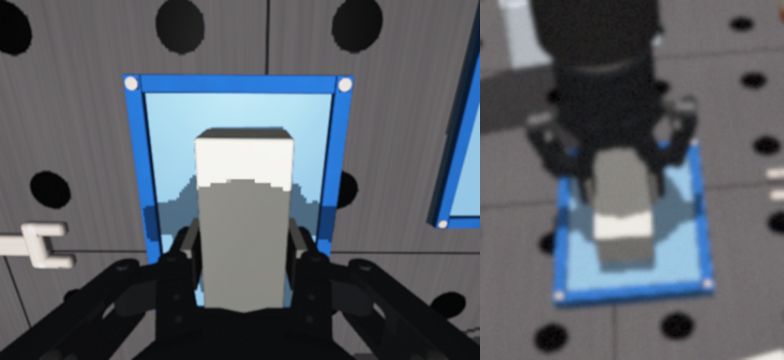

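The bar is centred and parallel inside the border in both views. Lowering in small steps and watching the force.

Emit:
carry_out(
  commands=[0,0,0.025,0,-1,0,0,0.025,0,-1,0,0,0,0,-1],
)

```text
time_s: 19.4
position: [516.8, -34.7, 17.0]
ee_rot: [[-1.0, 0.004, 0.024], [0.005, 0.999, 0.034], [-0.023, 0.034, -0.999]]
wrist_force: [0.4, 0.4, -5.4]
width: 44.7
```

Emit:
carry_out(
  commands=[0,0,0.01,0,-1,0,0,0,0,-1],
)

```text
time_s: 19.57
position: [517.9, -34.7, 15.9]
ee_rot: [[-1.0, 0.004, 0.026], [0.005, 0.999, 0.034], [-0.026, 0.034, -0.999]]
wrist_force: [1.0, 0.2, -5.6]
width: 44.7
```

Emit:
carry_out(
  commands=[0.003,0,0.01,0,-1,0,0,0,0,-1],
)

```text
time_s: 19.73
position: [518.7, -34.6, 15.9]
ee_rot: [[-1.0, 0.003, 0.03], [0.004, 0.999, 0.033], [-0.03, 0.033, -0.999]]
wrist_force: [0.9, 0.6, -3.9]
width: 44.7
```

Emit:
carry_out(
  commands=[0.003,0,0.01,0,-1,0,0,0.003,0,-1],
)

```text
time_s: 19.9
position: [519.5, -34.5, 15.1]
ee_rot: [[-0.999, 0.002, 0.034], [0.003, 0.999, 0.033], [-0.034, 0.033, -0.999]]
wrist_force: [-0.9, 1.4, -1.4]
width: 44.3
```

Emit:
carry_out(
  commands=[0,0,0.008,0,-1,0,0,0.003,0,-1],
)

```text
time_s: 20.07
position: [520.0, -34.5, 15.1]
ee_rot: [[-0.999, 0.001, 0.036], [0.002, 0.999, 0.032], [-0.036, 0.032, -0.999]]
wrist_force: [-2.3, 1.2, -1.2]
width: 44.8
```

```bash
python3 - <<'E'
from h import *
g=snap('side','s12')['pixels'];s=snap('scene','c12')['pixels'];o=arm.get_obs();print(o['position'],o['wrist_force'],o['width'])
cv2.imwrite('pics/12.png',np.hstack([cv2.resize(s[130:220,180:310],None,fx=3.5,fy=3.5),cv2.resize(g[170:260,170:270],None,fx=3.2,fy=3.5)]))
E
```

```text
[520.05966805 -34.51030169  15.07566969] [-5.65546647  0.92365536  7.62957747] 44.8907391046906
```

View pics/12.png

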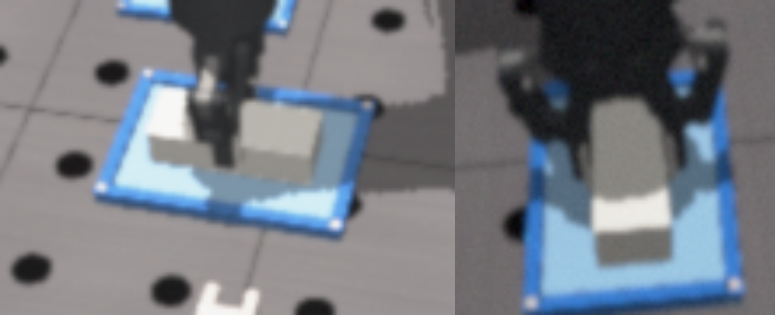

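The bar is on the nest floor, with contact force showing. Releasing and withdrawing.

Emit:
carry_out(
  commands=[0,0,0,0,0.4,0,0,0,0,0.4,0,0,0,0,0.4,0,0,0,0,0.4],
)

```text
time_s: 20.5
position: [521.6, -34.4, 15.3]
ee_rot: [[-0.999, 0.0, 0.039], [0.002, 0.999, 0.032], [-0.039, 0.032, -0.999]]
wrist_force: [-0.6, 0.9, 0.2]
width: 59.5
```

Emit:
carry_out(
  commands=[0.01,0,-0.03,0,0.4,0,0,-0.05,0,0.4,0,0,-0.08,0,0.4,0,0,-0.1,0,0.4,0,0,-0.1,0,0.4],
)

```text
time_s: 20.92
position: [509.2, -38.7, 120.1]
ee_rot: [[-1.0, 0.002, 0.025], [0.002, 1.0, 0.029], [-0.025, 0.029, -0.999]]
wrist_force: [1.5, -0.8, 0.7]
width: 59.9
```

Emit:
carry_out(
  commands=[0,0,-0.1,0,0.4,0,0,-0.1,0,0.4,0,-0.05,0,0,0.4,0,0,0,0,0.4,0,0,0,0,0.4],
)

```text
time_s: 21.33
position: [509.4, -56.7, 195.7]
ee_rot: [[-0.999, 0.001, 0.042], [0.002, 1.0, 0.03], [-0.042, 0.03, -0.999]]
wrist_force: [0.6, -1.0, 0.4]
width: 59.6
```

```bash
python3 - <<'E'
from h import *
f=snap('wrist','w13')['pixels'];g=snap('side','s13')['pixels'];s=snap('scene','c13')['pixels'];o=arm.get_obs();print(o['position'],o['wrist_force'],o['width'],o['time_s'])
cv2.imwrite('pics/13.png',cv2.resize(f,(768,576),interpolation=2))
cv2.imwrite('pics/13b.png',np.hstack([cv2.resize(s[90:230,180:450],None,fx=1.6,fy=2),cv2.resize(g[80:270,150:270],(330,280))]))
E
```

```text
[508.72697929 -56.25183772 193.39588039] [ 1.0942699  -0.40659579 -0.56681055] 59.894224697366745 21.4833
```

View pics/13.png

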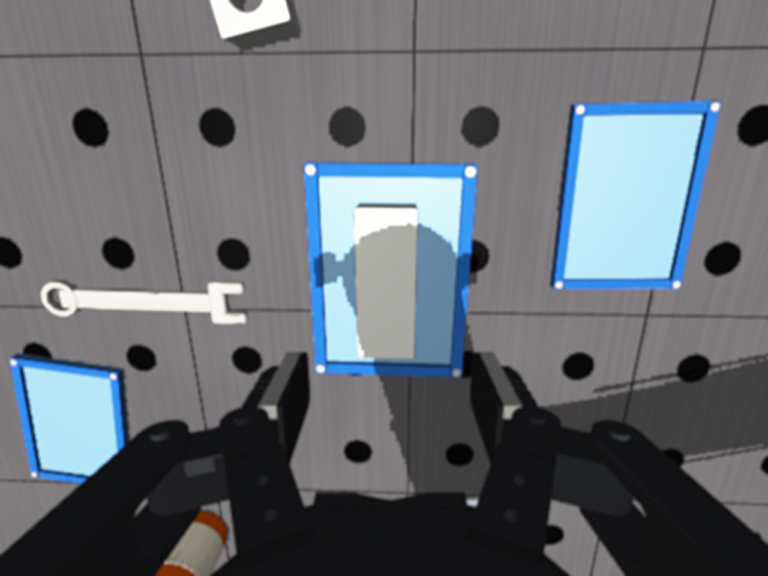

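View pics/13b.png

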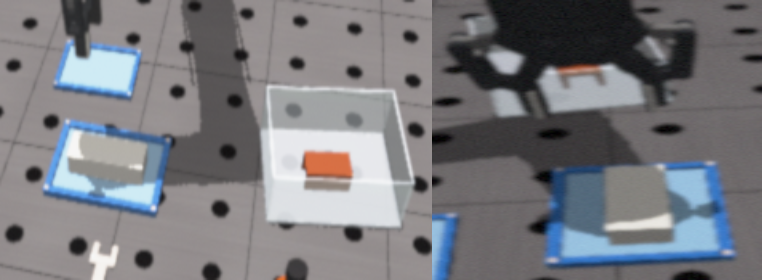

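```bash
python3 - <<'E'
from h import *
f=load('w13')
k=lambda u,v,z:onz(f,(u+.5)/1.5-.5,(v+.5)/1.5-.5,z)
c=np.array([k(*p,38) for p in [(355,206),(417.5,206),(414,359),(356.5,357.5)]]);print(c.round(1).tolist(),c.mean(0).round(1),np.linalg.norm(c-np.roll(c,-1,0),axis=1).round(1))
n=np.array([k(*p,13) for p in [(311,170),(470,172),(457,373),(320,369)]]);print(n.round(1).tolist(),n.mean(0).round(1))
ticket.sign_off()
E
```

```text
[[539.5, -96.2, 38.0], [495.2, -96.4, 38.0], [495.4, 24.9, 38.0], [541.7, 24.6, 38.0]] [518.  -35.8  38. ] [ 44.3 121.3  46.2 120.8]
[[575.2, -119.4, 13.0], [456.2, -118.2, 13.0], [457.0, 51.4, 13.0], [577.7, 50.3, 13.0]] [516.5 -34.   13. ]
the job is handed in; nothing more can be done
```

The job is done and handed in at about 21.5 s. The offcut went into the translucent scrap box first. The undrilled bar was then lowered into the largest nest until it touched the floor, and only then released.

**Last checks:**
- **Bar in nest:** it is centred at about (518, -36), against the nest centre of (516.5, -34). It lies lengthwise within about 1°, with roughly 30 mm clear on each long side and 15 mm or more at the ends.
- **Lying flat:** with its top taken at 38 mm, its four sides measure 44–46 mm by 121 mm, so it looks flat.
- **Offcut:** it is visible inside the box.
- **Robot:** the gripper is open at about z = 193 mm, touching nothing. The highest force I read was about 9 N, at the set-down.

**What disagreed or went wrong:**
- **Heights:** the scene and side cameras put the bar, nest and offcut tops about 3 mm lower than the text. Positions in x and y matched the wrist camera to about 2 mm. Pairing the side and wrist cameras gave worse heights for the bar (18–28 mm), which I did not use.
- **Tool tilt:** the tool drifted up to about 5° during the moves. I brought it back to about 2–3° before gripping the bar by making in-and-out strokes, at a cost of about 6 s.

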